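# Clamp the preserve jar and unscrew its lid

## Robot

A 6-joint arm with a two-finger parallel gripper is mounted at the origin on the work surface; the furniture and walls round the work are solid. World frame = base frame: x ahead of the robot, y to its left, z up, the work surface at z = 0. Lengths are in m, angles in rad, forces in N, time in s.
With the tool pointing down it reaches from about 0.35 to 0.975 m from the base axis. Payload 4.9 kg.
Tool frame: the origin (TCP) lies midway between the tips of the shut fingers; the grasp point (between the pads) lies 19 mm behind it; z points along the fingers, y is the line along which they close (so a half turn about z gives the same grasp; the last joint's range is limited). The gripper opens to 85 mm and grips with 20 to 120 N. Pads are 22 mm wide; open, the fingers measure 114 mm over their backs; the gripper's body (76 mm by 85 mm) begins 54 mm behind the grasp point. The pads swing forward as they close: fully open they stand 13 mm farther back than shut.
Start: joints at [-1.385, 0.053, 1.613, -0, 1.476, -0.119], TCP at [0.188, -0.596, 0.231] pointing down, gripper open.
Joint ranges: [-3.01, 3.01], [-1.01, 2.22], [0.06, 2.58], [-1.02, 4.17], [0.09, 2.62], [-3.14, 3.14]. Speed limits (rad/s): [2.57, 2.57, 3.14, 3.14, 3.14, 3.14].

## Interface

Orientations are given as a unit quaternion [w, x, y, z].
In Python, from plant import manip gives the robot as it stands.
- The arm moves only by the tool move_arm, never from a script. Its argument "increments" is one flat list of numbers, 5 for each row, row after row: the shift along the tool's x, y, z in mm, then the turn about the tool's z in rad, then the opening, from 0 (shut) to 1 (fully open). In form: [tx, ty, tz, spin, jaw, tx, ty, tz, spin, jaw, ...]. A call has 1 to 8 rows; each row shifts and turns the commanded pose from where the row before left it, along the tool's axes as they then stand; what a row does not reach is not made up. A row lasts 1/12 s, in which the tool goes at most 41.7 mm and 7.16 degrees, less where a joint would pass 70% of its speed; a pose out of reach is approached as far as the arm can. A call with a gripper value outside its range is refused whole. The fingers move at their own pace and stop on an object; the grip force is fixed at half the most. Time passes only in rows, so rows that do not move let the fingers close. It gives the time, the measured TCP pose, the force, the opening and the grip force at its end, in the units of the state.
- manip.state(): the state, without advancing time (a new reading comes with each control period).
- manip.grab_frame(name): name is "scene" or "top" or "wrist"; returns a dict with "image" (420x560x3 uint8, blue, green, red), "fov_y" (degrees; the focal length in pixels is half the picture's height over the tangent of half this angle, whatever the lens; pixels are square), "cx", "cy" (the principal point, pixels), "eye" and "rotation" of the camera in the world; the wrist camera has in their place "T_tool_cam" (4x4, takes a point from camera to tool coordinates, whose origin is the TCP and whose axes are the flange's). Camera axes: x right, y down, z forward; pixel columns grow to the right and rows downward; lengths in m; the calibration is good to about 2 mm. A picture is of the moment at which its call begins: read the wrist's pose just before it. There is no depth.
- manip.job_done(): hands the job in; it is judged then, once.
The state is a dict: "time": time; "joint_pos": joint angles; "joint_vel": joint speeds; "joint_efforts": joint torques, N m; "tool_pos": TCP position; "tool_rot": TCP orientation; "contact_force": force on the tool from outside, world axes, zero at the start; "ft_torque": the same for the moment, N m; "gripper_width": opening from 0.0 (shut) to 1.0 (fully open); "grasp_force": force on a finger pad.
Only numpy, scipy, OpenCV 4.12 (cv2) and the standard library are available. Lean on these libraries where they do the work, as an engineer would, in place of code of your own. Each camera call takes 0.05 s, during which the arm holds its last target. There are 200 camera calls.

## Task

Swing the jar clamp's sprung lever by its red peg all the way to its stop and let it spring back, so that the ratchet jaw braces the jar. Then unscrew the tight lid counter-clockwise only until its thread lets go, without the jar lifting, tipping or turning along in the clamp, and lift the lid straight up to finish holding it level, two to three centimetres above where it sat and centred over the jar's mouth, still in the gripper. Leave the stopper, the foil cutter and the tealight where they are.

Things in the scene. Friction and masses are not known exactly. Their poses are not given: they have to be found in the camera images.
- clamp: Jar clamp fixed to the table: dark wooden base plate 12 mm thick (x -72 to +162, y +-52 mm), aluminium and rubber jaws. Origin: on the table under the middle of the jar's seat. x axis: from the fixed V jaw (-x side, 58 mm high) along the slide to the moving jaw and the lever housing (x 89 to 151, y +-33, 46 mm high); z up. Nothing on it is over 60 mm high but the jar and the red peg.
- jaw (a joint): Carriage of the clamp's moving jaw, m: 0 = fully back, grows towards the fixed jaw (clamp -x). Swinging the lever to its stop pushes it to 0.014; a ratchet (stiff friction) keeps it there when the lever springs back.
- pad: Rubber-faced pad, 46 mm wide and 44 mm high, on a stiff spring in front of the moving jaw; presses the jar into the fixed V jaw with about 15 N once the lever has been swung to its stop. Origin in the middle of its rubber face, at the face's foot, 13 mm above the table.
- lever (a joint): Sprung advance lever of the clamp, rad: 0 = at rest, 1.2 = at its stop; grows counter-clockwise seen from above. A spring brings it back to 0 when it is let go. Swinging it takes up to about 10 N at the peg.
- lever_hinge (a point): Axis of the lever (upright), 115 mm along the clamp's x axis from its origin, 46 mm above the table.
- lever_peg (a point): Top centre of the red upright peg at the end of the lever, 93 mm above the table: 14 mm thick, standing 38 mm above the flat steel lever arm (whose top is 55 mm above the table). 85 mm from the lever's axis. Moves with the lever.
- jar: White stoneware jar, 72 mm in diameter, with a blue band; it stands loose on the clamp's base plate (12 mm above the table) between the open jaws. 73 mm high to the shoulder, neck above it 42 mm in diameter with three ramped thread lugs. Origin: middle of its underside; z up. About 0.4 kg.
- jar_mark (a point): Small blue mark on the jar's side, 36 mm from its axis, 53 mm above its underside; shows whether the jar turns.
- cap: Round brass-coloured lid, 60 mm in diameter, 26 mm high, red index line on top. Origin: centre of its underside, which sits 80 mm above the jar's underside when shut (its top is then 118 mm above the table). Grip it round its upper 12 mm; the jar's shoulder is 7 mm below its underside. It is tight: about 0.3 N m turns it. It opens counter-clockwise seen from above.
- thread (a joint): How far the lid is unscrewed relative to the jar, rad: 0 = tight; the lid rises 2 mm per rad; its lugs are free of the thread above 1.15 (66 degrees); do not turn on past 1.6 (92 degrees). Before 1.15 the lid cannot be lifted off: the jar would come along. Keeps its value when the lid has been lifted off.
- stopper: Bystander: silver metal bottle stopper, 33 mm wide, 49 mm high, standing on the table. Origin: middle of its underside.
- foil_cutter: Bystander: black round foil cutter, 43 mm wide, 18 mm high, on the table. Origin: middle of its underside.
- tealight: Bystander: tealight, 38 mm wide, 36 mm high with its flame. Origin: middle of its underside.

How it is judged:
By the outcome, as a careful person would: the job done as asked, in the order asked, and still so for the second after the job is handed in, while the arm keeps its last pose, push and grip.
It also fails if it takes over 54 s, if anything falls off the work surface, if the arm or the gripper's body presses on something with over 40 N, if the wrist force passes 120 N, or if a joint passes its speed limit or range.

## Working session

There is one attempt and no reset: what is moved stays moved. The work goes in short steps, Python scripts to look and compute and a tool call to move; the robot and the scene stay as the last step left them, time stands still between calls to the robot, and variables do not carry over. Pictures are saved under pics/ and viewed, at most 10 in all, crops included, and the job is handed in when it is done.

Besides the shell and the picture viewer there is one more tool, called after ">>>" as a command line: name --argument value ..., lists and objects as JSON in quotes. move_arm: Moves the arm, as the interface text tells. Its arguments: {"type":"object","properties":{"increments":{"type":"array"}},"required":["increments"]}

```bash
mkdir -p pics; cat > h.py <<'E'
import numpy as np, cv2
from plant import manip
def K(f):
    h,w=f["image"].shape[:2]; F=h/2/np.tan(np.radians(f["fov_y"])/2); return F
def ray(f,u,v):
    F=K(f); d=np.array([(u-f["cx"])/F,(v-f["cy"])/F,1.]); R=np.array(f["rotation"]); d=R@d
    return np.array(f["eye"]),d/np.linalg.norm(d)
def atz(f,u,v,z):
    e,d=ray(f,u,v); return e+d*(z-e[2])/d[2]
def proj(f,p):
    c=np.array(f["rotation"]).T@(np.array(p)-f["eye"]); F=K(f); return F*c[0]/c[2]+f["cx"],F*c[1]/c[2]+f["cy"]
def tri(rs):
    A=sum(np.eye(3)-np.outer(d,d) for e,d in rs); b=sum((np.eye(3)-np.outer(d,d))@e for e,d in rs)
    p=np.linalg.solve(A,b); return p,[np.linalg.norm(np.cross(p-e,d))*1e3 for e,d in rs]
E
python3 - <<'E'
from h import *
import pickle
s=manip.state(); print(s)
fs={}
for n in ["scene","top"]:
    f=manip.grab_frame(n); fs[n]=f; print(n,f["fov_y"],f["cx"],f["cy"],f["eye"],f["rotation"])
    cv2.imwrite(f"pics/{n}0.png",cv2.resize(f["image"],(800,600),interpolation=cv2.INTER_CUBIC))
pickle.dump(fs,open("f0.pkl","wb"))
E
```

```text
{'time': 0.0, 'joint_pos': array([-1.38501627e+00,  5.34040367e-02,  1.61431226e+00,  3.86083092e-05,
        1.47603415e+00, -1.18990560e-01]), 'joint_vel': array([ 0.00211234,  0.00025306,  0.00027754,  0.00080125, -0.00107534,
        0.00126268]), 'joint_efforts': array([-1.22295569e-03, -3.93682945e+01, -3.70176494e+01, -1.40619413e-04,
        7.20718337e-03,  1.50443464e-05]), 'tool_pos': array([ 0.18744386, -0.59555928,  0.23002289]), 'tool_rot': array([-1.07893896e-03,  9.88411514e-01,  1.51794314e-01, -1.68180114e-05]), 'contact_force': array([-0.11415426, -0.68821883,  0.5708687 ]), 'ft_torque': array([ 0.03258642,  0.05775964, -0.00180996]), 'grasp_force': 0.0, 'gripper_width': 0.9970273417542125}
scene 44.6354294137488 274.40996792791105 204.0971232103893 [ 0.21402604 -0.89758332  0.49253974] [-0.48901048  0.83050538 -0.23449815  0.12704401]
top 54.21652443440059 277.5204525679041 214.23564443105562 [ 0.54947959 -0.26263652  0.9232102 ] [ 0.01294198 -0.70570368  0.70829704 -0.01140732]
```

View pics/scene0.png

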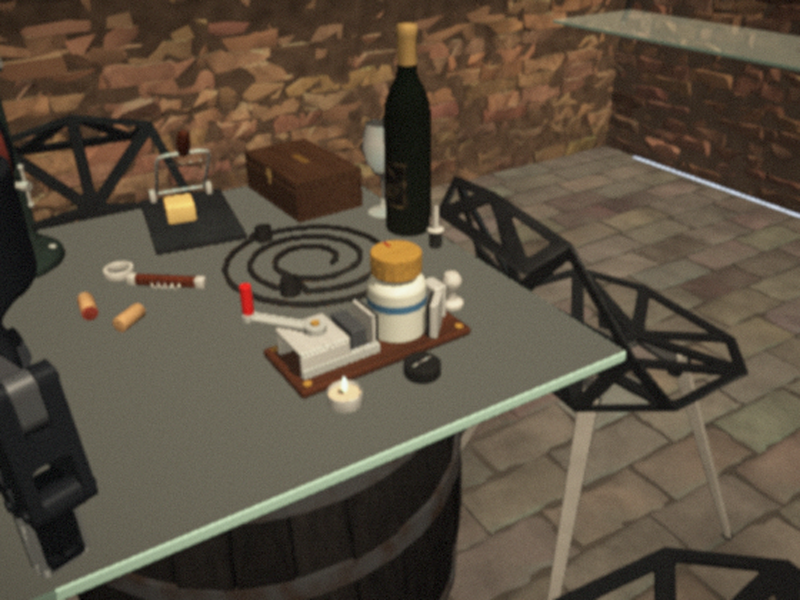

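View pics/top0.png

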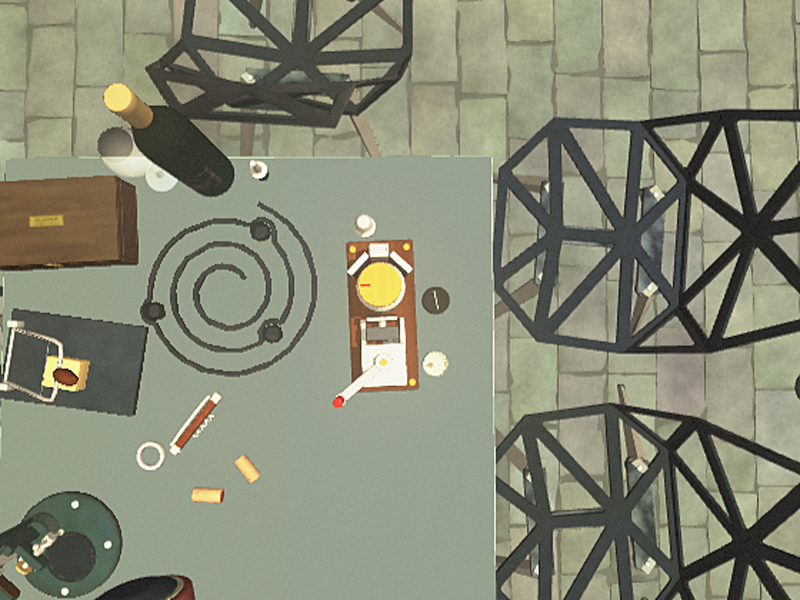

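The scene view shows the lid at about (396,262), the red peg at (246,300) and the lever hinge at (317,324). The top view shows the lid centre at (381,286), peg at (338,402), hinge at (383,362), stopper at (365,225), cutter at (436,300) and tealight at (435,363). The clamp's x axis points down the image. Next I'll measure from both views.

```bash
python3 - <<'E'
s=open('h.py').read()
s=s.replace("from plant import manip","from plant import manip\nfrom scipy.spatial.transform import Rotation as Ro\ndef RM(q): return Ro.from_quat(np.roll(np.array(q),-1)).as_matrix()").replace('np.array(f["rotation"])','RM(f["rotation"])')
open('h.py','w').write(s)
E
cat > m.py <<'E'
from h import *
import pickle
from scipy.optimize import least_squares
fs=pickle.load(open("f0.pkl","rb")); S,T=fs["scene"],fs["top"]
def blob(f,lo,hi,box):
    hsv=cv2.cvtColor(f["image"],cv2.COLOR_BGR2HSV); m=cv2.inRange(hsv,np.array(lo),np.array(hi))
    x0,y0,x1,y1=[int(a/1.4286) for a in box]; k=np.zeros_like(m);k[y0:y1,x0:x1]=m[y0:y1,x0:x1]
    n,l,st,c=cv2.connectedComponentsWithStats(k); i=1+np.argmax(st[1:,4]); return l==i,st[i],c[i]
# lid top in top view
m,st,c=blob(T,(18,120,120),(35,255,255),(340,250,420,320)); print("lid top",st,c, atz(T,*c,.118), "diam m",st[2:4]/K(T)*(T["eye"][2]-.118))
m,st2,c2=blob(S,(10,90,90),(35,255,255),(360,230,430,290)); print("lid scene",st2,c2)
# peg
mp,sp,cp=blob(T,(0,130,90),(8,255,255),(325,390,350,412)); print("peg top",sp,cp)
mq,sq,cq=blob(S,(0,130,90),(8,255,255),(230,275,265,320)); print("peg scene",sq,cq)
print("peg at z .093/.075 from top",atz(T,*cp,.093),atz(T,*cp,.075))
print("peg tri centroid",tri([ray(T,*cp),ray(S,*cq)]))
print("lid tri centroid",tri([ray(T,*c),ray(S,*c2)]))
q=lambda f,u,v,z:np.round(atz(f,u/1.4286,v/1.4286,z)*1e3,1)
print("hinge",q(T,383,362,.057),tri([ray(T,383/1.4286,362/1.4286),ray(S,317/1.4286,323.5/1.4286)]))
for n,p in dict(tl=(347,240),tr=(411,240),br=(419,389),bl=(350,390)).items(): print(n,q(T,*p,.012))
print("stopper",q(T,365,225,.04),"cutter",q(T,436,300,.018),"tea",q(T,435,363,.02))
E
python3 m.py
```

```text
lid top [251 184  30  30 700] [265.53142857 198.93714286] [ 0.60741447 -0.2374702   0.118     ] diam m [0.05888477 0.05888477]
lid scene [ 259  167   37   32 1003] [276.89132602 182.2333001 ]
peg top [233 277   8   9  51] [236.43137255 280.98039216]
peg scene [167 198  11  23 201] [172.23383085 208.58208955]
peg at z .093/.075 from top [ 0.44387896 -0.1776395   0.093     ] [ 0.4415894  -0.17579666  0.075     ]
peg tri centroid (array([ 0.4408514 , -0.17543314,  0.07390086]), [np.float64(0.640893043345103), np.float64(0.6408930433450132)])
lid tri centroid (array([ 0.60765353, -0.23652449,  0.10288484]), [np.float64(0.9704563729796911), np.float64(0.970456372979648)])
hinge [ 496.9 -240.7   57. ] (array([ 0.49738508, -0.24091279,  0.05442094]), [np.float64(0.7310269751763642), np.float64(0.7310269751763989)])
tl [ 684.4 -183.8   12. ]
tr [ 684.  -283.8   12. ]
br [ 452.3 -295.1   12. ]
bl [ 451.1 -188.3   12. ]
stopper [ 703.  -213.5   40. ] cutter [ 589.8 -321.9   18. ] tea [ 492.8 -319.6   20. ]
```

The measurements agree: lid centre about (607,-237) mm, hinge (497,-240.5), peg (441.5,-176) at lever angle about 130.5°, with the peg 86 mm from the hinge against the 85 mm given. I'll fly over the peg with the jaws partly shut, ready to cage it.

>>> move_arm --increments '[26.3, -23.2, 5, 0, 0.4, 26.3, -23.2, 5, 0, 0.4, 26.3, -23.2, 5, 0, 0.4, 26.3, -23.2, 5, 0, 0.4, 26.3, -23.2, 5, 0, 0.4, 26.3, -23.2, 5, 0, 0.4, 26.3, -23.2, 5, 0, 0.4, 26.3, -23.2, 5, 0, 0.4]'

```text
time: 0.77
tool_pos: [0.3329, -0.3542, 0.1906]
tool_rot: [-0.0, 0.988, 0.152, -0.0]
contact_force: [-0.1, -0.3, 0.2]
gripper_width: 0.4
grasp_force: 0.0
```

>>> move_arm --increments '[26.3, -23.2, 5, 0, 0.4, 26.3, -23.2, 5, 0, 0.4, 26.3, -23.2, 5, 0, 0.4, 26.3, -23.2, 5, 0, 0.4, 26.3, -23.2, 5, 0, 0.4, 26.3, -23.2, 5, 0, 0.4, 0, 0, 0, 0.117, 0.4, 0, 0, 0, 0.117, 0.4]'

```text
time: 1.43
tool_pos: [0.4415, -0.1736, 0.1603]
tool_rot: [-0.001, 0.999, 0.035, -0.001]
contact_force: [0.4, 0.1, -1.2]
gripper_width: 0.404
grasp_force: 0.0
```

>>> move_arm --increments '[0, 0, 0, 0.117, 0.4, 0, 0, 0, 0.117, 0.4, 0, 0, 0, 0.117, 0.4, 0, 0, 0, 0.117, 0.4, 0, 0, 0, 0.117, 0.4, 0, 0, 0, 0.117, 0.4, 0, 0, 0, 0.117, 0.4, 0, 0, 0, 0.117, 0.4]'

```text
time: 2.1
tool_pos: [0.441, -0.1756, 0.1608]
tool_rot: [-0.0, 0.907, -0.422, -0.0]
contact_force: [0.3, 1.0, -0.0]
gripper_width: 0.399
grasp_force: 0.0
```

```bash
cat >> h.py <<'E'
def wcam(f,s):
    R=RM(s["tool_rot"]); T=np.array(f["T_tool_cam"]); g=dict(f); g["eye"]=np.array(s["tool_pos"])+R@T[:3,3]
    g["rotation"]=np.roll(Ro.from_matrix(R@T[:3,:3]).as_quat(),1); return g
def totool(s,p):
    return RM(s["tool_rot"]).T@(np.array(p)-s["tool_pos"])*1e3
def rep(s):
    R=RM(s["tool_rot"]); print("t",round(s["time"],2),"pos",np.round(s["tool_pos"]*1e3,1),"yaw",round(np.arctan2(R[1,0],R[0,0]),4),"zaxis",np.round(R[:,2],3),"F",np.round(s["contact_force"],1),"M",np.round(s["ft_torque"],2),"w",round(s["gripper_width"],3),"g",round(s["grasp_force"],1))
E
python3 - <<'E'
from h import *
s=manip.state(); rep(s)
f=wcam(manip.grab_frame("wrist"),s)
cv2.imwrite("pics/w1.png",f["image"])
print(proj(f,[.4415,-.176,.093]),proj(f,[.497,-.2405,.057]), totool(s,[.4415,-.176,.093]), f["T_tool_cam"])
E
```

```text
t 2.1 pos [ 441.  -175.6  160.8] yaw -0.871 zaxis [-0.001  0.    -1.   ] F [ 0.3  1.  -0. ] M [ 0.01  0.02 -0.04] w 0.399 g 0.0
(np.float64(284.0889393678574), np.float64(225.62273420132263)) (np.float64(282.4318089554412), np.float64(82.37769655590276)) [ 0.68108967 -0.19153742 67.75607732] [[-6.81614152e-04 -9.56057073e-01 -2.93179822e-01  7.45217606e-02]
 [ 9.99998786e-01 -1.06251335e-03  1.13994912e-03 -1.30707867e-03]
 [-1.40136390e-03 -2.93178689e-01  9.56056637e-01 -1.42208240e-01]
 [ 0.00000000e+00  0.00000000e+00  0.00000000e+00  1.00000000e+00]]
```

View pics/w1.png

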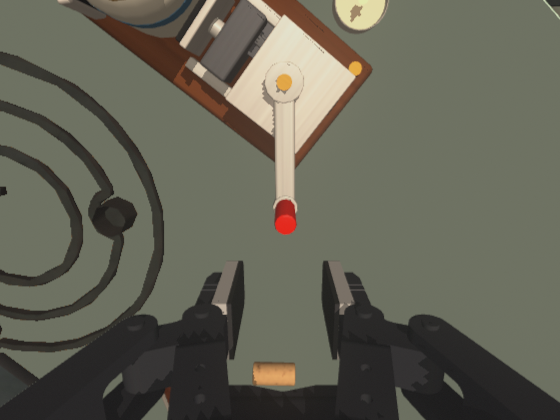

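The wrist view shows the peg top at (286,224) against a predicted (284,226), and the hinge at (284,82) against (282,82). The fit is within a millimetre and the peg lies midway between the fingers, so I'll descend and swing.

>>> move_arm --increments '[0, 0, 16, 0, 0.4, 0, 0, 16, 0, 0.4, 0, 0, 16, 0, 0.4, 0, 0, 16, 0, 0.4, 0, 0, 16, 0, 0.4, 0, 0, 12, 0, 0.4, 0, 0, 6, 0, 0.4, 0, 0, 0, 0, 0.4]'

```text
time: 2.82
tool_pos: [0.4401, -0.1752, 0.0615]
tool_rot: [-0.0, 0.908, -0.419, -0.002]
contact_force: [-0.2, -1.1, 0.1]
gripper_width: 0.401
grasp_force: 0.0
```

>>> move_arm --increments '[0, 5, 0, 0, 0.4, 0, 5, 0, 0, 0.4, 0.75, 5.1, 0, -0.06, 0.4, 0.75, 5.1, 0, -0.06, 0.4, 0.75, 5.1, 0, -0.06, 0.4, 0.75, 5.1, 0, -0.06, 0.4, 0.75, 5.1, 0, -0.06, 0.4, 0.75, 5.1, 0, -0.06, 0.4]'

```text
time: 3.48
tool_pos: [0.4183, -0.2071, 0.0644]
tool_rot: [-0.002, 0.969, -0.249, 0.002]
contact_force: [4.0, 7.7, 1.1]
gripper_width: 0.402
grasp_force: 4.5
```

```bash
cat > lev.py <<'E'
from h import *
s=manip.state(); rep(s)
R=RM(s["tool_rot"]); h=np.array([.497,-.2405,0]); w=.085*s["gripper_width"]
p=np.array(s["tool_pos"])+R@np.array([0,-(w/2-.007),0]); d=p-h
print("peg est",np.round(p*1e3,1),"r",np.hypot(*d[:2])*1e3,"lever",np.unwrap([2.28,np.arctan2(d[1],d[0])])[1]-np.radians(130.5),"F tool",np.round(R.T@s["contact_force"],1))
E
python3 lev.py
```

```text
t 3.48 pos [ 418.3 -207.1   64.4] yaw -0.5029 zaxis [ 0.004  0.004 -1.   ] F [4.  7.7 1.1] M [ 1.25 -0.63 -0.02] w 0.402 g 4.5
peg est [ 423.2 -198.3   64.5] r 85.04001801830888 lever 0.3445437971742047 F tool [-0.2 -8.6 -1.1]
```

>>> move_arm --increments '[0.75, 5.1, 0, -0.06, 0.4, 0.75, 5.1, 0, -0.06, 0.4, 0.75, 5.1, 0, -0.06, 0.4, 0.75, 5.1, 0, -0.06, 0.4, 0.75, 5.1, 0, -0.06, 0.4, 0.75, 5.1, 0, -0.06, 0.4, 0.75, 5.1, 0, -0.06, 0.4, 0.75, 5.1, 0, -0.06, 0.4]'

```text
time: 4.15
tool_pos: [0.4108, -0.2468, 0.0643]
tool_rot: [-0.003, 1.0, -0.011, -0.0]
contact_force: [-1.6, 10.4, 6.3]
gripper_width: 0.397
grasp_force: 5.4
```

>>> move_arm --increments '[0.75, 5.1, 0, -0.06, 0.4, 0.75, 5.1, 0, -0.06, 0.4, 0.75, 5.1, 0, -0.06, 0.4, 0.75, 5.1, 0, -0.06, 0.4, 0.4, 2.5, 0, -0.03, 0.4, 0, 0, 0, 0, 0.4]'

```text
time: 4.65
tool_pos: [0.4154, -0.2706, 0.0643]
tool_rot: [-0.002, 0.992, 0.123, -0.001]
contact_force: [-4.1, 3.8, 4.9]
gripper_width: 0.402
grasp_force: 2.9
```

```bash
python3 lev.py
```

```text
t 4.65 pos [ 415.4 -270.6   64.3] yaw 0.2459 zaxis [-0.002  0.003 -1.   ] F [-4.1  3.8  4.9] M [0.83 0.66 0.05] w 0.402 g 2.9
peg est [ 413.  -260.8   64.4] r 86.43705687415773 lever 1.101448773018038 F tool [-3.  -4.7 -4.9]
```

>>> move_arm --increments '[0.3, 1.7, 0, -0.02, 0.4, 0.3, 1.7, 0, -0.02, 0.4, 0.3, 1.7, 0, -0.02, 0.4, 0.3, 1.7, 0, -0.02, 0.4, 0, 0, 0, 0, 0.4]'

```text
time: 5.07
tool_pos: [0.418, -0.2765, 0.0641]
tool_rot: [-0.002, 0.987, 0.162, -0.001]
contact_force: [-5.4, 5.3, 4.4]
gripper_width: 0.403
grasp_force: 3.3
```

```bash
python3 lev.py
```

```text
t 5.07 pos [ 418.  -276.5   64.1] yaw 0.3259 zaxis [-0.003  0.003 -1.   ] F [-5.4  5.3  4.4] M [0.92 0.79 0.04] w 0.403 g 3.3
peg est [ 414.7 -266.8   64.1] r 86.38621467668118 lever 1.1738615731917745 F tool [-3.5 -6.8 -4.3]
```

>>> move_arm --increments '[0.2, 1.7, 0, -0.02, 0.4, 0.2, 1.7, 0, -0.02, 0.4, 0, 1, 0, 0, 0.4, 0, 0, 0, 0, 0.4]'

```text
time: 5.4
tool_pos: [0.4196, -0.2801, 0.064]
tool_rot: [-0.002, 0.983, 0.182, -0.002]
contact_force: [-5.4, 8.1, 6.4]
gripper_width: 0.401
grasp_force: 4.4
```

```bash
python3 lev.py
```

```text
t 5.4 pos [ 419.6 -280.1   64. ] yaw 0.3651 zaxis [-0.004  0.004 -1.   ] F [-5.4  8.1  6.4] M [1.16 1.02 0.08] w 0.401 g 4.4
peg est [ 416.  -270.7   64. ] r 86.45777577346675 lever 1.2208744671658849 F tool [-2.2 -9.5 -6.3]
```

>>> move_arm --increments '[0, 1.5, 0, 0, 0.4, 0, 1.5, 0, 0, 0.4, 0, 0, 0, 0, 0.4]'

```text
time: 5.65
tool_pos: [0.4198, -0.2809, 0.0636]
tool_rot: [-0.005, 0.983, 0.181, -0.002]
contact_force: [-8.2, 13.5, 10.1]
gripper_width: 0.399
grasp_force: 7.9
```

```bash
python3 lev.py
```

```text
t 5.65 pos [ 419.8 -280.9   63.6] yaw 0.3649 zaxis [-0.006  0.009 -1.   ] F [-8.2 13.5 10.1] M [2.25 1.34 0.07] w 0.399 g 7.9
peg est [ 416.3 -271.6   63.7] r 86.52244831598567 lever 1.2318523238531882 F tool [ -2.9 -15.7  -9.9]
```

>>> move_arm --increments '[0, 1.5, 0, 0, 0.4, 0, 0, 0, 0, 0.4]'

```text
time: 5.82
tool_pos: [0.4199, -0.2813, 0.0635]
tool_rot: [-0.007, 0.983, 0.182, -0.003]
contact_force: [-10.7, 16.9, 13.6]
gripper_width: 0.404
grasp_force: 9.8
```

```bash
python3 lev.py; python3 - <<'E'
from h import *
f=manip.grab_frame("top"); cv2.imwrite("pics/t1.png",cv2.resize(f["image"][120:320,200:340],(560,800)[:2],interpolation=cv2.INTER_CUBIC)[:600])
E
```

```text
t 5.82 pos [ 419.9 -281.3   63.5] yaw 0.3651 zaxis [-0.008  0.012 -1.   ] F [-10.7  16.9  13.6] M [2.8  1.66 0.04] w 0.404 g 9.8
peg est [ 416.3 -271.8   63.6] r 86.56795973501421 lever 1.2333172653274698 F tool [ -4.  -19.8 -13.3]
```

The lever is at its stop: the force rises with no further motion, at about 1.2 rad. I'll back off slightly and lift away so it springs back.

>>> move_arm --increments '[0, -4, 0, 0, 0.4, 0, 0, -30, 0, 0.4, 0, 0, -40, 0, 0.4, 0, 0, -40, 0, 0.4, 0, 0, -30, 0, 0.5, 0, 0, 0, 0, 0.7, 0, 0, 0, 0, 1, 0, 0, 0, 0, 1]'

```text
time: 6.53
tool_pos: [0.4211, -0.2821, 0.2037]
tool_rot: [0.0, 0.983, 0.181, 0.0]
contact_force: [-0.1, 0.3, -0.0]
gripper_width: 0.901
grasp_force: 0.0
```

```bash
python3 - <<'E'
from h import *
import pickle
s=manip.state(); rep(s)
f=manip.grab_frame("top"); S=manip.grab_frame("scene"); pickle.dump(dict(top=f,scene=S),open("f1.pkl","wb"))
a=cv2.resize(f["image"][140:310,190:340],None,fx=3.5,fy=3.5,interpolation=cv2.INTER_CUBIC); b=cv2.resize(S["image"][150:290,150:350],(400,595)[:1]+(280,),interpolation=cv2.INTER_CUBIC)
o=np.zeros((595,800,3),np.uint8); o[:a.shape[0],:min(a.shape[1],400)]=a[:,:400]; o[:280,400:]=b; cv2.imwrite("pics/t2.png",o)
E
sed -i 's/f0.pkl/f1.pkl/' m.py; python3 m.py
```

```text
t 6.53 pos [ 421.1 -282.1  203.7] yaw 0.3646 zaxis [ 0.001 -0.001 -1.   ] F [-0.1  0.3 -0. ] M [ 0.04 -0.05 -0.01] w 0.901 g 0.0
lid top [250 182  31  31 708] [265.45762712 197.02683616] [ 0.61117958 -0.2373349   0.118     ] diam m [0.0608476 0.0608476]
lid scene [ 260  166   38   32 1007] [278.69016882 181.63555114]
peg top [233 277   8   9  50] [236.38 280.94]
peg scene [167 198  11  23 198] [172.16666667 208.55050505]
peg at z .093/.075 from top [ 0.44396025 -0.17753602  0.093     ] [ 0.44167246 -0.17569094  0.075     ]
peg tri centroid (array([ 0.44086392, -0.17529713,  0.07388798]), [np.float64(0.714788283506489), np.float64(0.7147882835064387)])
lid tri centroid (array([ 0.6114124 , -0.23634356,  0.10291021]), [np.float64(1.0570152582416097), np.float64(1.0570152582415147)])
hinge [ 496.9 -240.7   57. ] (array([ 0.49738508, -0.24091279,  0.05442094]), [np.float64(0.7310269751763642), np.float64(0.7310269751763989)])
tl [ 684.4 -183.8   12. ]
tr [ 684.  -283.8   12. ]
br [ 452.3 -295.1   12. ]
bl [ 451.1 -188.3   12. ]
stopper [ 703.  -213.5   40. ] cutter [ 589.8 -321.9   18. ] tea [ 492.8 -319.6   20. ]
```

View pics/t2.png

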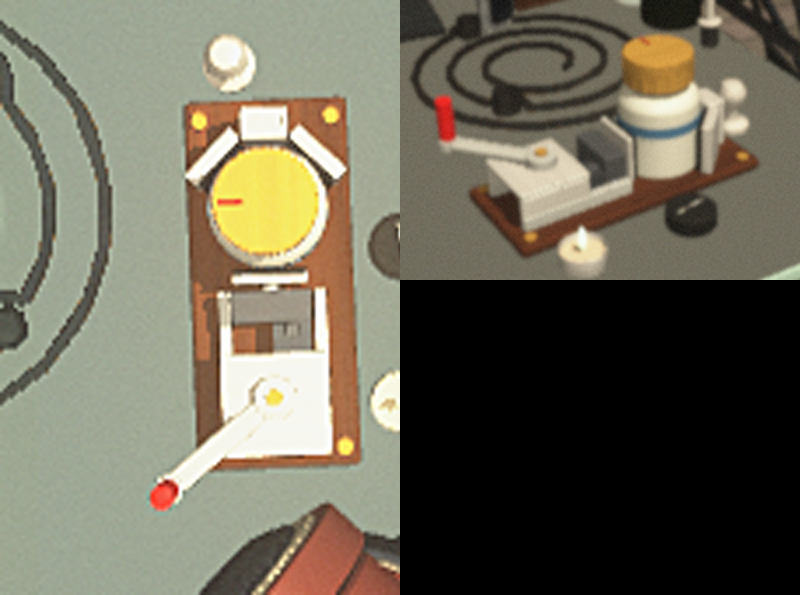

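The lever has sprung back to rest with the peg at (165,493), and the pad is against the jar, which now sits in the V jaw. The lid moved 4 mm to about (611.3,-237.2). I'll go above it and check with the wrist camera.

>>> move_arm --increments '[24.2, 3.2, 0, 0, 1, 24.2, 3.2, 0, 0, 1, 24.2, 3.2, 0, 0, 1, 24.2, 3.2, 0, 0, 1, 24.2, 3.2, 0, 0, 1, 24.2, 3.2, 0, 0, 1, 24.2, 3.3, 0, 0, 1, 24.2, 3.3, 0, 0, 1]'

```text
time: 7.3
tool_pos: [0.6116, -0.236, 0.2008]
tool_rot: [-0.001, 0.983, 0.181, -0.002]
contact_force: [-0.2, 0.0, 1.0]
gripper_width: 1.001
grasp_force: 0.0
```

>>> move_arm --increments '[0, 0, 10, 0, 1, 0, 0, 0, 0, 1]'

```text
time: 7.47
tool_pos: [0.6102, -0.2357, 0.189]
tool_rot: [-0.002, 0.983, 0.182, -0.003]
contact_force: [-1.4, -0.5, -0.6]
gripper_width: 0.996
grasp_force: 0.0
```

```bash
python3 - <<'E'
from h import *
s=manip.state(); rep(s)
f=wcam(manip.grab_frame("wrist"),s); im=f["image"].copy()
hsv=cv2.cvtColor(im,cv2.COLOR_BGR2HSV); c=[.6113,-.2372]
t=np.linspace(0,2*np.pi,120)
P=np.array([proj(f,[c[0]+.03*np.cos(a),c[1]+.03*np.sin(a),.118]) for a in t])
im=cv2.resize(im,(800,600)); cv2.polylines(im,[np.int32(P*800/560)],True,(255,0,255),1)
cv2.imwrite("pics/w2.png",im); print("lid in tool",totool(s,[*c,.118]))
E
```

```text
t 7.47 pos [ 610.2 -235.7  189. ] yaw 0.3662 zaxis [-0.006  0.003 -1.   ] F [-1.4 -0.5 -0.6] M [ 0.03 -0.   -0.01] w 0.996 g 0.0
lid in tool [ 0.78972336  2.10296074 70.94688148]
```

View pics/w2.png

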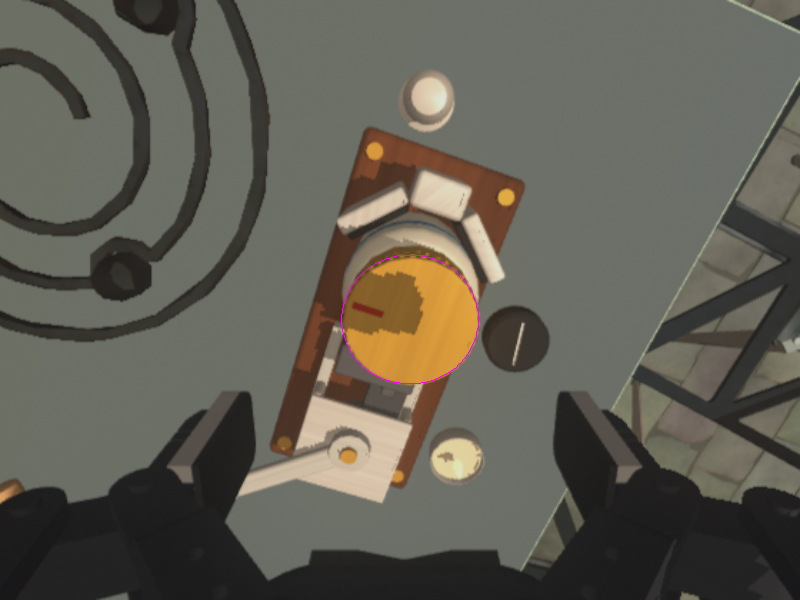

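The predicted lid outline (magenta) matches the seen rim within a pixel. The lid centre is at tool (0.8, 2.1) mm. I'll centre, descend with open jaws, then close.

>>> move_arm --increments '[0.8, 2.1, 16, 0, 1, 0, 0, 16, 0, 1, 0, 0, 16, 0, 1, 0, 0, 16, 0, 1, 0, 0, 16, 0, 1, 0, 0, 12, 0, 1, 0, 0, 8, 0, 1, 0, 0, 0, 0, 1]'

```text
time: 8.18
tool_pos: [0.6108, -0.2381, 0.0907]
tool_rot: [-0.001, 0.983, 0.181, -0.002]
contact_force: [-1.4, -0.3, -0.3]
gripper_width: 1.002
grasp_force: 0.0
```

>>> move_arm --increments '[0, 0, 3, 0, 1, 0, 0, 0, 0, 1]'

```text
time: 8.35
tool_pos: [0.6131, -0.2388, 0.0909]
tool_rot: [0.0, 0.983, 0.181, 0.0]
contact_force: [-0.4, 0.4, 1.0]
gripper_width: 0.998
grasp_force: 0.0
```

```bash
python3 - <<'E'
from h import *
s=manip.state(); rep(s); print("lid in tool",totool(s,[.6113,-.2372,.118]))
E
```

```text
t 8.35 pos [ 613.1 -238.8   90.9] yaw 0.3646 zaxis [ 0.001 -0.    -1.   ] F [-0.4  0.4  1. ] M [-0.04  0.02  0.02] w 0.998 g 0.0
lid in tool [ -1.0508292   -2.11649472 -27.13555113]
```

>>> move_arm --increments '[0, 0, 0, 0, 1, 0, 0, 0, 0, 1]'

```text
time: 8.52
tool_pos: [0.6135, -0.2388, 0.0915]
tool_rot: [0.001, 0.983, 0.181, 0.001]
contact_force: [0.2, 0.1, -0.0]
gripper_width: 1.0
grasp_force: 0.0
```

```bash
python3 - <<'E'
from h import *
for i in range(4):
    s=manip.state(); rep(s); print(s["joint_pos"][[0,5]],np.round(totool(s,[.6113,-.2372,.118]),1)); manip.grab_frame("wrist")
E
```

```text
t 8.52 pos [ 613.5 -238.8   91.5] yaw 0.3648 zaxis [ 0.002 -0.001 -1.   ] F [ 0.2  0.1 -0. ] M [-0.03  0.04 -0.01] w 1.0 g 0.0
[-0.48420562  0.72175392] [ -1.4  -2.3 -26.5]
t 8.57 pos [ 613.4 -238.8   91.4] yaw 0.3649 zaxis [ 0.001 -0.001 -1.   ] F [-0.1 -0.7  0.4] M [-0.04 -0.03 -0.07] w 0.999 g 0.0
[-0.48418119  0.72174367] [ -1.4  -2.2 -26.6]
t 8.62 pos [ 613.3 -238.7   91.2] yaw 0.3648 zaxis [ 0.001 -0.001 -1.   ] F [-0.7 -0.6  0.1] M [ 0.04  0.   -0.09] w 1.004 g 0.0
[-0.48419547  0.72179799] [ -1.3  -2.1 -26.8]
t 8.67 pos [ 613.3 -238.7   91. ] yaw 0.3649 zaxis [ 0.001 -0.001 -1.   ] F [-0.3  0.7 -0.1] M [-0.03  0.04 -0.04] w 0.998 g 0.0
[-0.48416247  0.72175811] [ -1.3  -2.1 -27. ]
```

>>> move_arm --increments '[-0.7, -1.1, 3, 0, 1, -0.6, -1.0, 3, 0, 1, 0, 0, 0, 0, 1, 0, 0, 0, 0, 1, 0, 0, 0, 0, 1]'

```text
time: 9.13
tool_pos: [0.6108, -0.237, 0.0841]
tool_rot: [-0.0, 0.983, 0.181, -0.0]
contact_force: [0.7, -1.0, 0.5]
gripper_width: 1.0
grasp_force: 0.0
```

```bash
python3 - <<'E'
from h import *
for i in range(2):
    s=manip.state(); rep(s); print(np.round(totool(s,[.6113,-.2372,.118]),1)); manip.grab_frame("scene")
E
```

```text
t 9.13 pos [ 610.8 -237.    84.1] yaw 0.3648 zaxis [-0.  0. -1.] F [ 0.7 -1.   0.5] M [ 0.01 -0.03 -0.01] w 1.0 g 0.0
[  0.4   0.4 -33.9]
t 9.18 pos [ 610.9 -237.    84.3] yaw 0.3648 zaxis [-0.  0. -1.] F [0.4 0.  0.5] M [ 0.   -0.04  0.01] w 0.998 g 0.0
[  0.3   0.3 -33.7]
```

Centred within 0.5 mm, so I'll close on the lid.

>>> move_arm --increments '[0.3, 0.3, 0, 0, 0.75, 0, 0, 0, 0, 0.7, 0, 0, 0, 0, 0.65, 0, 0, 0, 0, 0.6, 0, 0, 0, 0, 0.5, 0, 0, 0, 0, 0.3, 0, 0, 0, 0, 0.3, 0, 0, 0, 0, 0.3]'

```text
time: 9.9
tool_pos: [0.6115, -0.2374, 0.0848]
tool_rot: [0.0, 0.983, 0.181, 0.0]
contact_force: [-0.6, 2.3, 4.0]
gripper_width: 0.683
grasp_force: 63.9
```

```bash
python3 - <<'E'
from h import *
s=manip.state(); rep(s); print(np.round(totool(s,[.6113,-.2372,.118]),1))
f=manip.grab_frame("scene"); cv2.imwrite("pics/s3.png",cv2.resize(f["image"][90:270,170:410],(800,600),interpolation=cv2.INTER_CUBIC))
E
```

```text
t 9.9 pos [ 611.5 -237.4   84.8] yaw 0.3648 zaxis [ 0.001 -0.    -1.   ] F [-0.6  2.3  4. ] M [0.   0.15 0.03] w 0.683 g 63.9
[ -0.1  -0.2 -33.2]
```

View pics/s3.png

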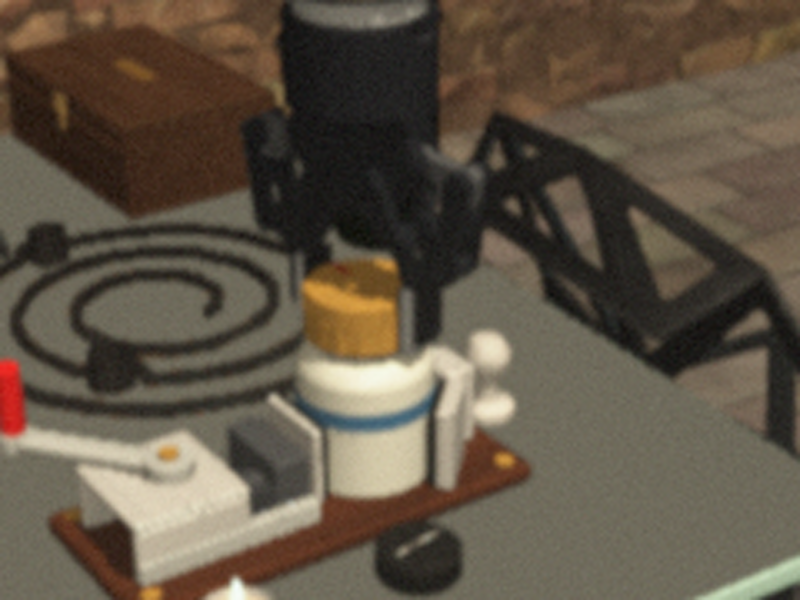

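The grip is good: 64 N, width 58 mm, lid centred and jar seated in the clamp. Now I'll unscrew it, rising 2 mm per rad with the thread.

>>> move_arm --increments '[0, 0, -0.1, -0.05, 0.3, 0, 0, -0.1, -0.05, 0.3, 0, 0, -0.1, -0.05, 0.3, 0, 0, -0.1, -0.05, 0.3, 0, 0, -0.1, -0.05, 0.3, 0, 0, -0.1, -0.05, 0.3, 0, 0, -0.1, -0.05, 0.3, 0, 0, -0.1, -0.05, 0.3]'

```text
time: 10.62
tool_pos: [0.6111, -0.2371, 0.0854]
tool_rot: [-0.0, 0.928, 0.374, -0.0]
contact_force: [-2.1, 1.1, 5.6]
gripper_width: 0.691
grasp_force: 63.9
```

```bash
python3 - <<'E'
from h import *
s=manip.state(); rep(s); print(s["joint_pos"])
E
```

```text
t 10.62 pos [ 611.1 -237.1   85.4] yaw 0.7663 zaxis [-0.001  0.    -1.   ] F [-2.1  1.1  5.6] M [ 0.14  0.44 -0.31] w 0.691 g 63.9
[-4.83665093e-01  2.47808745e-01  1.64983989e+00  1.76005927e-04
  1.24463131e+00  3.20824675e-01]
```

>>> move_arm --increments '[0, 0, -0.12, -0.06, 0.3, 0, 0, -0.12, -0.06, 0.3, 0, 0, -0.12, -0.06, 0.3, 0, 0, -0.12, -0.06, 0.3, 0, 0, -0.12, -0.06, 0.3, 0, 0, -0.12, -0.06, 0.3, 0, 0, -0.12, -0.06, 0.3, 0, 0, -0.12, -0.06, 0.3]'

```text
time: 11.28
tool_pos: [0.6104, -0.2369, 0.0863]
tool_rot: [-0.001, 0.812, 0.584, -0.001]
contact_force: [-4.5, 0.8, 6.8]
gripper_width: 0.688
grasp_force: 64.2
```

```bash
python3 - <<'E'
from h import *
s=manip.state(); rep(s)
f=manip.grab_frame("scene"); w=manip.grab_frame("wrist")
a=cv2.resize(f["image"][140:260,220:340],(400,400),interpolation=cv2.INTER_CUBIC); b=cv2.resize(w["image"],(400,300))
o=np.zeros((400,800,3),np.uint8); o[:,:400]=a; o[:300,400:]=b; cv2.imwrite("pics/s4.png",o)
E
```

```text
t 11.28 pos [ 610.4 -236.9   86.3] yaw 1.2467 zaxis [-0.002  0.001 -1.   ] F [-4.5  0.8  6.8] M [ 0.25  0.81 -0.35] w 0.688 g 64.2
```

View pics/s4.png

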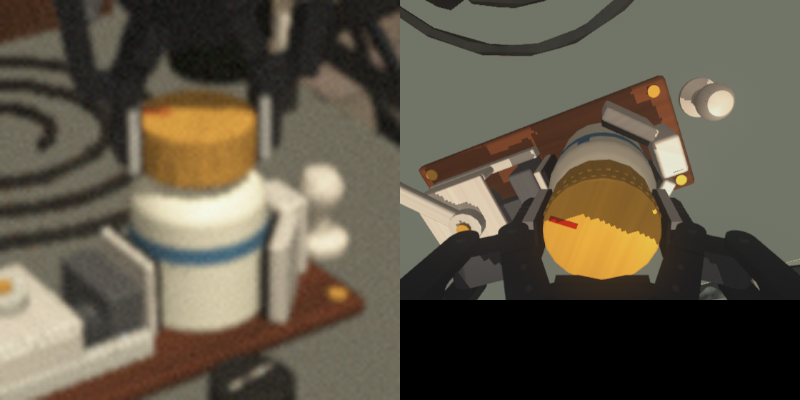

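The index line keeps the same angle in the wrist frame, so the lid has not slipped. The jar is still seated and the torque is a steady 0.35 N m. I'll continue to about 1.30 rad, easing the small side force.

>>> move_arm --increments '[-0.05, -0.15, -0.12, -0.06, 0.3, -0.05, -0.15, -0.12, -0.06, 0.3, -0.05, -0.15, -0.12, -0.06, 0.3, -0.05, -0.15, -0.12, -0.06, 0.3, -0.05, -0.15, -0.12, -0.06, 0.3, -0.05, -0.15, -0.12, -0.06, 0.3, 0, -0.15, -0.12, -0.06, 0.3, 0, 0, 0, 0, 0.3]'

```text
time: 12.05
tool_pos: [0.6098, -0.2369, 0.0873]
tool_rot: [-0.001, 0.673, 0.74, 0.0]
contact_force: [-3.4, 2.0, 6.5]
gripper_width: 0.69
grasp_force: 64.2
```

```bash
python3 - <<'E'
from h import *
s=manip.state(); rep(s)
E
```

```text
t 12.05 pos [ 609.8 -236.9   87.3] yaw 1.666 zaxis [-0.001  0.001 -1.   ] F [-3.4  2.   6.5] M [ 0.25  0.52 -0.15] w 0.69 g 64.2
```

>>> move_arm --increments '[0, 0, -1, 0, 0.3, 0, 0, -1, 0, 0.3, 0, 0, -1, 0, 0.3, 0, 0, -1, 0, 0.3, 0, 0, 0, 0, 0.3, 0, 0, 0, 0, 0.3]'

```text
time: 12.55
tool_pos: [0.61, -0.2372, 0.0906]
tool_rot: [-0.0, 0.673, 0.74, -0.0]
contact_force: [-0.4, -0.1, -0.7]
gripper_width: 0.682
grasp_force: 65.4
```

```bash
python3 - <<'E'
from h import *
s=manip.state(); rep(s)
f=manip.grab_frame("scene"); w=manip.grab_frame("wrist")
a=cv2.resize(f["image"][140:260,220:340],(400,400),interpolation=cv2.INTER_CUBIC); b=cv2.resize(w["image"],(400,300))
o=np.zeros((400,800,3),np.uint8); o[:,:400]=a; o[:300,400:]=b; cv2.imwrite("pics/s5.png",o)
E
```

```text
t 12.55 pos [ 610.  -237.2   90.6] yaw 1.6651 zaxis [-0.001  0.    -1.   ] F [-0.4 -0.1 -0.7] M [-0.01 -0.04 -0.02] w 0.682 g 65.4
```

View pics/s5.png

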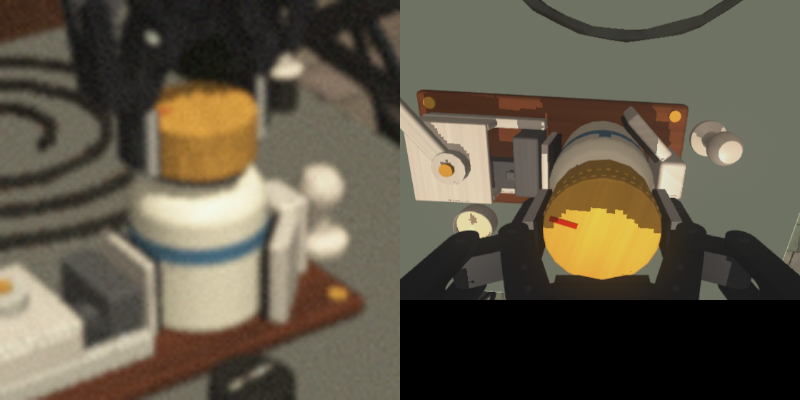

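The lid is free: the force is only its weight, and the jar has not moved (the band and its mark at (605,133) are unchanged). From how the TCP wandered during the turn, the jar's axis is at (610.3,-238.3) in TCP readings. The lid is already within 0.5 mm of that, so I'll lift it straight up.

>>> move_arm --increments '[0, 0, -2, 0, 0.3, 0, 0, -3, 0, 0.3, 0, 0, -4, 0, 0.3, 0, 0, -4, 0, 0.3, 0, 0, -4, 0, 0.3, 0, 0, -2, 0, 0.3, 0, 0, 0, 0, 0.3, 0, 0, 0, 0, 0.3]'

```text
time: 13.32
tool_pos: [0.6103, -0.2374, 0.1102]
tool_rot: [0.0, 0.673, 0.74, 0.0]
contact_force: [0.1, -0.0, -0.4]
gripper_width: 0.686
grasp_force: 65.4
```

>>> move_arm --increments '[0, 0, 0, 0, 0.3, 0, 0, 0, 0, 0.3, 0, 0, 0, 0, 0.3, 0, 0, 0, 0, 0.3]'

```text
time: 13.65
tool_pos: [0.6101, -0.2373, 0.1096]
tool_rot: [-0.0, 0.673, 0.74, -0.0]
contact_force: [1.0, 0.3, -0.4]
gripper_width: 0.686
grasp_force: 65.4
```

```bash
python3 - <<'E'
from h import *
s=manip.state(); rep(s)
f=manip.grab_frame("scene"); w=manip.grab_frame("wrist")
a=cv2.resize(f["image"][130:270,170:350],(450,350),interpolation=cv2.INTER_CUBIC); b=cv2.resize(w["image"],(350,262))
o=np.zeros((350,800,3),np.uint8); o[:,:450]=a; o[:262,450:]=b; cv2.imwrite("pics/s6.png",o)
E
```

```text
t 13.65 pos [ 610.1 -237.3  109.6] yaw 1.6648 zaxis [-0.  0. -1.] F [ 1.   0.3 -0.4] M [ 0.01  0.01 -0.03] w 0.686 g 65.4
```

View pics/s6.png

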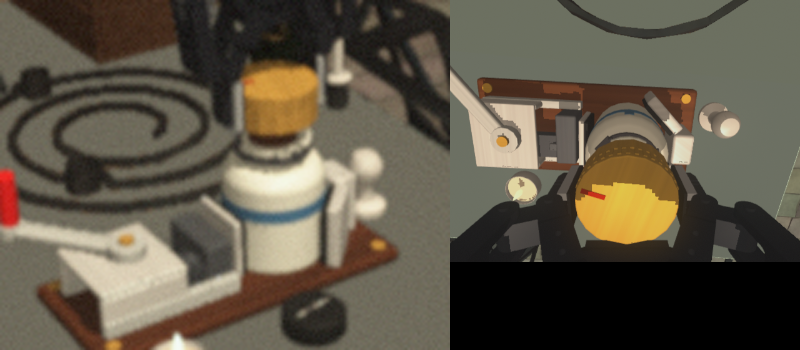

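The lid is held level at (281,100), 24.8 mm above its seat and over the open neck. The jar is still seated and the bystanders are untouched, so I'm handing in.

```bash
python3 -c "
from plant import manip; print(manip.job_done())"
```

```text
the job is handed in; nothing more can be done
None
```

The job is handed in; no verdict came back. The lever was swung to its stop and sprang back to brace the jar, and the lid was unscrewed about 1.3 rad and is held level about 25 mm above its seat, centred over the mouth, with the jar seated and the stopper, foil cutter and tealight left where they were.

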